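# Load a carton into the sprung magazine through its check gate

## Task

Take the carton with the blue band and set it down in the open front of the dispensing magazine, lengthways in the lane and in front of the orange swing gate. Then push it along the lane through the gate until it is pressed firmly home against the sprung buffer hidden under the black hood (feel for it: its depth is set differently every time), without driving the buffer to the end of its travel. Ease off gently so that the carton stays resting against the buffer, come out so that the gate swings shut behind it, and leave the other things where they are.

Things in the scene. Friction and masses are not known exactly. Their poses are not given: they have to be found in the camera images.
- tray: The magazine, fixed; place and yaw vary. Origin: on the table top, mid-lane, at the gate; +x runs along the lane inward (away from the robot, within 0.25 rad of world x), y across, z up. Grey base x -105 to 240, y -52 to 70 mm, 6 mm thick: the lane floor is at z = 6 mm. Dark gate posts, x -13 to 1 mm, 60 mm apart, tops at z = 54 mm.
- infeed (a point): Point on the lane floor, mid-lane, 58 mm before the gate: middle of the open front, where the carton is set down. No end wall at x = -105 mm. Aluminium guides on both sides, tops at z = 20 mm, inner faces 71 mm apart, narrowing from 45 mm before the gate to 60 mm at the posts. Axes as the magazine's.
- bay (a point): Point on the lane floor, mid-lane, 65 mm beyond the gate, in the open-topped bay behind it. Bay walls' tops at z = 40 mm; inner faces at y = -29.5 mm (right) and +58 mm (left, room for the open gate), the left one slanting in to +30 mm between 66 and 92 mm beyond the gate. Fingers fit down into the bay behind the carton and can be lifted straight out.
- hood_edge (a point): Mid-lane point at the front edge of the black hood, on its top (z = 68 mm), 130 mm beyond the gate. The hood covers the lane from here to 240 mm, 80 mm wide, underside at z = 62 mm, closed at its back.
- gate (a joint): Orange swing gate across the left two thirds of the lane at the magazine's x = 0: panel 4 mm thick, z 9.5 to 47.5 mm, on an upright hinge at y = +50 mm, free edge at y = -10 mm. Rad: 0 = shut, grows as it swings inward, to 1.75; never outward. A spring shuts it (1 to 3 N to push it open); open, it rubs on the carton's left side, and it shuts once carton and fingers have left its 60 mm sweep.
- buffer (a joint): Compression in m of the rubber pad hidden in the lane under the hood: 0 free, 0.012 hard end; 1 N per mm, damped. It does not tell where the pad is: the carton meets it with its rear face anywhere from 80 to 112 mm beyond the gate. Firmly home: pad in by 2 to 9 mm (2 to 9 N above the 1 to 4 N of sliding). Eased off slowly, friction keeps the carton leaning on it, pad in by about 1 mm.
- carton: The carton to load: brown cardboard box with a blue band round its middle, 72 mm long (x) by 54 mm wide (y) by 48 mm high, 0.2 to 0.4 kg, rigid, loose on the table. Origin: centre of its underside. Either end may go first.
- carton_red: Another carton of the same size, with a red band; leave it. Origin: centre of its underside.
- carton_green: Another carton of the same size, with a green band; leave it. Origin: centre of its underside.
- bottle_a: Green bottle with blue cap, 62 mm across, about 190 mm high, at the far side; leave it. Origin: centre of its underside.
- bottle_b: Clear bottle with blue cap and label, 62 mm across, about 190 mm high, at the far side; leave it. Origin: centre of its underside.
- jar: Amber jar with white lid, 60 mm across, 70 mm high; leave it. Origin: centre of its underside.
- scanner: Flat black hand terminal, 75 x 140 x 12 mm, at the right; leave it. Origin: centre of its underside.
- cutter: Red-handled hand tool, 160 mm long, lying at the right; leave it.
Mind the look-alikes: they are no part of the job. What is shaped like the carton but turquoise or yellow is not meant.

How it is judged:
By the outcome, as a careful person would: the job done as asked, in the order asked, and still so for the second after the job is handed in, with the robot touching nothing.
It also fails if it takes over 69 s, if anything falls off the work surface, if the arm or the gripper's body presses on something with over 40 N, if the wrist force passes 120 N, or if a joint passes its speed limit or range.

## Robot

A 6-joint arm with a two-finger parallel gripper is mounted at the origin on the work surface. World frame = base frame: x ahead of the robot, y to its left, z up, the work surface at z = 0. Lengths are in m, angles in degrees, forces in N, time in s.
With the tool pointing down it reaches from about 0.4 to 0.825 m from the base axis. Payload 7 kg.
Tool frame: the origin (TCP) lies midway between the tips of the shut fingers; the grasp point (between the pads) lies 19 mm behind it (ctrl.grip_point_offset is the distance from the TCP to the grasp point, in m); x points along the fingers, y is the direction in which the jaws open and shut, and the axes are right-handed (so a half turn about x gives the same grasp; the last joint's range is limited). The gripper opens to 88 mm and grips with 3 to 60 N. Pads are 19 mm wide; open, the fingers measure 130 mm over their backs; the gripper's body (78 mm by 193 mm) begins 47 mm behind the grasp point.
Start: joints at [81.538, 20.546, 0.682, 0, -70.136, -16.507], TCP at [0.285, 0.612, 0.227] pointing down, gripper open.
Joint ranges: [-176.03, 176.03], [-82.01, 121.73], [-58.28, 71.71], [-173.87, 95.51], [-174.79, -0.11], [-173.66, 173.66]. Speed limits (degrees/s): [136.94, 136.94, 172.46, 180, 180, 180].

## Interface

Orientations are given as [roll, pitch, yaw] about the fixed x, y, z axes, in that order (R = Rz(yaw) Ry(pitch) Rx(roll)).
In Python, from plant import ctrl gives the robot as it stands.
- The arm moves only by the tool drive_tool, never from a script. Its argument "plan" is a list of rows, each a list of 3 entries, a list of its own where there are three numbers: the shift along the tool's x, y, z in m, then the turn, a rotation vector about the tool's x, y, z in degrees, then the opening, from 0 (shut) to 1 (fully open). In form: [[[dx, dy, dz], [wx, wy, wz], grip], ...]. A call has 1 to 20 rows; each row is the pose to reach, as a shift and turn from the pose measured when the call began, along the tool's axes at that moment; what a row does not reach only later rows make up. A row lasts 1/12 s, in which the tool goes at most 41.7 mm and 7.16 degrees, less where a joint would pass 70% of its speed; a pose out of reach is approached as far as the arm can. A call with a gripper value outside its range is refused whole. The fingers move at their own pace and stop on an object; the grip force is fixed at half the most. Time passes only in rows, so rows that repeat a pose let the fingers close. It gives the time, the measured TCP pose, the force and the opening at its end, in the units of the state.
- ctrl.get_obs(): the state, without advancing time (a new reading comes with each control period).
- ctrl.snapshot(name): name is "side" or "top"; returns the picture (420x560x3 uint8, blue, green, red); there is no depth.
- ctrl.get_calibration(name): a dict with "fx", "fy", "cx", "cy" (pixels), "R" (3x3) and "t" (3): a world point X has camera coordinates R X + t. Camera axes: x right, y down, z forward; pixel columns grow to the right and rows downward; lengths in m; the calibration is good to about 2 mm. A picture is of the moment at which its call begins. get_calibration takes no time and is no camera call.
- ctrl.close_job(): hands the job in, once; it reports no verdict.
Trained networks look in the newest picture that a camera, given by its name, has taken for a name from the list of things; names that differ only in an ending like _2 or _b are one class to them, and where a whole thing is asked for, a point or a joint stands for the part that bears it (a point fixed in the world has none). Each returns a list of dicts, best first, with "confidence" (0 to 1); they miss things now and then, are a little off and sometimes report something else, mostly with a low value. They report only what shows in the picture. A call takes as long as a camera call. They do not tell look-alikes from the thing itself.
- ctrl.cut_out(camera, name): "pixels" (420x560 bool, what is visible of it) and "pixel" ([column, row] in pixels, amid what is visible of it).
- ctrl.landmark_of(camera, name): "pixel" ([column, row] in pixels: a listed point, or the origin of a listed thing).
The state is a dict: "clock": time; "joint_pos": joint angles; "qvel": joint speeds; "tau": joint torques, N m; "tool_pos": TCP position; "orientation": TCP orientation; "force": force on the tool from outside, world axes, zero at the start; "moment": the same for the moment, N m; "opening": finger opening in m.
Only numpy, scipy, OpenCV 4.12 (cv2) and the standard library are available. Lean on these libraries where they do the work, as an engineer would, in place of code of your own. Each camera call takes 0.05 s, during which the arm holds its last target. There are 200 camera calls.

## Working session

There is one attempt and no reset: what is moved stays moved. The work goes in short steps, Python scripts to look and compute and a tool call to move; the robot and the scene stay as the last step left them, time stands still between calls to the robot, and variables do not carry over. Pictures are saved under pics/ and viewed, about 8 in all and at most 12, crops included, and the job is handed in when it is done.

Besides the shell and the picture viewer there is one more tool, called after ">>>" as name(argument=value, ...) on one line, values as JSON. drive_tool: Moves the arm, as the interface text tells. Its arguments: {"type":"object","properties":{"plan":{"type":"array","items":{"type":"array"}}},"required":["plan"]}

```bash
mkdir -p pics; ls; cat > h.py <<'E'
import numpy as np, cv2
from plant import ctrl
from scipy.spatial.transform import Rotation as Ro
def cal(n):
    c=ctrl.get_calibration(n); return c['fx'],c['fy'],c['cx'],c['cy'],np.array(c['R']),np.array(c['t']).ravel()
def back(n,px,z):
    fx,fy,cx,cy,R,t=cal(n); d=R.T@np.array([(px[0]-cx)/fx,(px[1]-cy)/fy,1]); o=-R.T@t
    return o+d*(z-o[2])/d[2]
def proj(n,X):
    fx,fy,cx,cy,R,t=cal(n); c=R@np.array(X)+t; return np.array([fx*c[0]/c[2]+cx,fy*c[1]/c[2]+cy])
E
python3 - <<'E'
from h import *
o=ctrl.get_obs(); print(o)
for n in ('top','side'):
    im=ctrl.snapshot(n); cv2.imwrite(f'pics/{n}0.png',im)
    fx,fy,cx,cy,R,t=cal(n); print(n,fx,cx,cy,-R.T@t,R[2])
    for k,z in (('infeed',.006),('bay',.006),('hood_edge',.068),('tray',0),('carton',0),('carton_red',0),('jar',0)):
        for d in ctrl.landmark_of(n,k)[:4]: print(k,np.round(d['pixel'],1),round(d['confidence'],2),np.round(back(n,d['pixel'],z),4))
E
```

```text
pics
{'clock': 0.0, 'joint_pos': array([ 8.15367396e+01,  2.05918120e+01,  6.33663281e-01, -1.98627236e-02,
       -7.01363012e+01, -1.65070318e+01]), 'qvel': array([0.04857668, 0.00930542, 0.02459137, 0.00371439, 0.05944916,
       0.02209492]), 'tau': array([-3.92526545e-04, -5.82717705e+01,  2.93058264e+01,  6.99741304e+00,
        6.99909084e-03, -1.47222440e-04]), 'tool_pos': array([0.28476748, 0.61144646, 0.22561841]), 'orientation': array([  95.32570931,   89.90372141, -109.65134737]), 'force': array([ 0.56384545,  0.53282318, -0.65508225]), 'moment': array([-0.00466497, -0.05885128, -0.02852552]), 'opening': 0.08752157382541166}
top 384.2134210942272 284.92568335212695 212.4481877977826 [0.35905846 0.03288246 0.97498347] [ 0.19196805 -0.02133655 -0.98116921]
infeed [329.2 237.7] 0.77 [ 0.4866 -0.1025  0.006 ]
bay [336.3 189.4] 0.7 [ 0.614  -0.1208  0.006 ]
hood_edge [341.8 159.4] 0.95 [ 0.6749 -0.1247  0.068 ]
tray [333.8 215.4] 0.75 [ 0.5458 -0.1152  0.    ]
carton [331.5 300.9] 0.88 [ 0.3296 -0.1095  0.    ]
carton [234.9 189.6] 0.84 [0.6066 0.1436 0.    ]
carton [196.  277
[... 171 characters left out ...]
3 -0.37    0.    ]
jar [118.9 208. ] 0.76 [0.5486 0.4373 0.    ]
jar [177.1 214.6] 0.42 [0.5359 0.288  0.    ]
side 395.84111111128675 284.9520476975934 209.00532499884693 [ 0.20038793 -0.69832072  0.71508889] [ 0.34603112  0.70194387 -0.62252491]
infeed [283.4 268.9] 0.78 [ 0.4913 -0.1073  0.006 ]
bay [328.4 253.5] 0.77 [ 0.6173 -0.1068  0.006 ]
hood_edge [358.4 232. ] 0.85 [ 0.6861 -0.1245  0.068 ]
tray [304.9 264.1] 0.93 [ 0.549  -0.1098  0.    ]
carton [283.4 201.5] 0.75 [0.609  0.1422 0.    ]
carton [219.2 293. ] 0.7 [ 0.3287 -0.1088  0.    ]
carton [197.6 204. ] 0.56 [0.3743 0.2338 0.    ]
carton_red [244.7 182. ] 0.6 [0.5404 0.2839 0.    ]
jar [229.6 153.6] 0.77 [0.5545 0.4688 0.    ]
```

```bash
python3 -c "
import cv2
a=cv2.imread('pics/top0.png');b=cv2.imread('pics/side0.png')
cv2.imwrite('pics/a.png',cv2.resize(a[80:380,90:490],(800,600),interpolation=3))
cv2.imwrite('pics/b.png',cv2.resize(b[120:345,130:430],(800,600),interpolation=3))"
```

```text
(no output)
```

View pics/a.png

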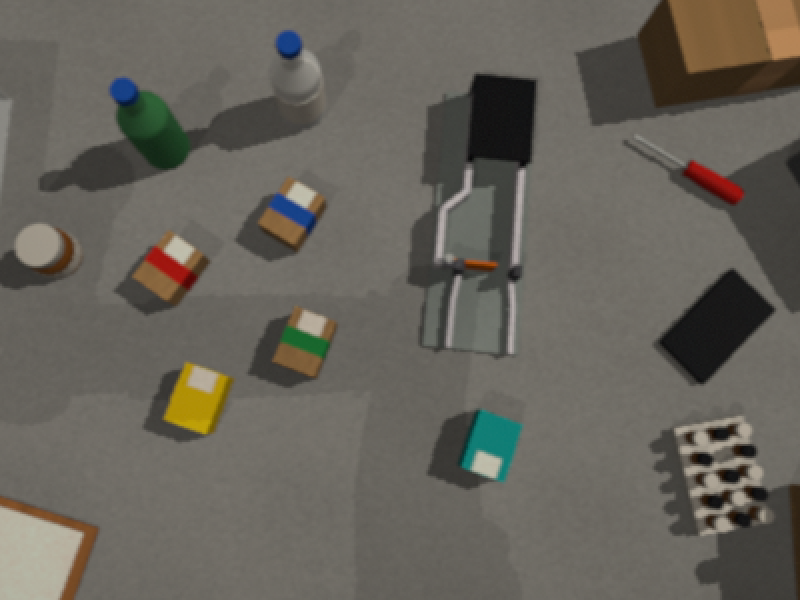

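View pics/b.png

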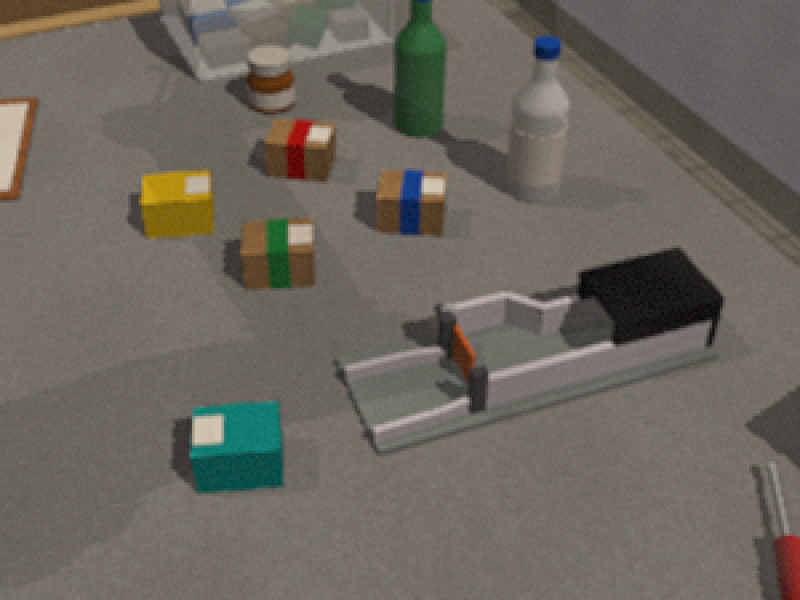

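The top crop shows the blue-banded carton at about (292,213), yawed roughly -30°. The lane runs from (480,350) to (505,80) with the gate at (480,265). A turquoise look-alike sits in front of the lane mouth at (492,445). The side view agrees.

```bash
cat >> h.py <<'E'
from scipy.optimize import least_squares, minimize
P={'infeed':(-.058,0,.006),'bay':(.065,0,.006),'hood_edge':(.13,0,.068),'tray':(0,0,0)}
def T(p,L): 
    c,s=np.cos(p[2]),np.sin(p[2]); return np.array([p[0]+c*L[0]-s*L[1],p[1]+s*L[0]+c*L[1],L[2]])
def gatepx(im):
    h=cv2.cvtColor(im,cv2.COLOR_BGR2HSV); m=cv2.inRange(h,(5,170,110),(16,255,255)); return m
def boxmask(n,p,z0=0,big=4):
    pts=np.array([proj(n,T(p,(sx*.036,sy*.027,z0+z))) for sx in(-1,1) for sy in(-1,1) for z in(0,.048)])
    m=np.zeros((420*big,560*big),np.uint8); cv2.fillConvexPoly(m,np.int32(np.round(cv2.convexHull(np.float32((pts+.5)*big)))),1)
    return cv2.resize(m.astype(np.float32),(560,420),interpolation=cv2.INTER_AREA)
def fitbox(masks,p0,z0=0):
    f=lambda p:sum(np.abs(boxmask(n,p,z0)-m).sum() for n,m in masks.items())
    best=min((minimize(f,p0,method='Nelder-Mead',options=dict(initial_simplex=[p0]+[np.add(p0,d) for d in((.01,0,0),(0,.01,0),(0,0,a))],xatol=2e-4,fatol=.5)) for a in(.3,-.3)),key=lambda r:r.fun)
    return best.x,best.fun,sum(m.sum() for m in masks.values())
E
python3 - <<'E'
from h import *
obs=[];masks={}
for n in('top','side'):
    im=ctrl.snapshot(n)
    for k,L in P.items():
        d=ctrl.landmark_of(n,k)
        if d: obs.append((n,L,d[0]['pixel'],k))
    for d in ctrl.cut_out(n,'carton'):
        px=d['pixels']; h=cv2.cvtColor(im,cv2.COLOR_BGR2HSV)[px]
        blue=((h[:,0]>105)&(h[:,0]<128)&(h[:,1]>150)).mean(); print(n,d['pixel'],d['confidence'],px.sum(),'blue',round(blue,2))
        if blue>.1 and n not in masks: masks[n]=px.astype(np.float32)
r=least_squares(lambda p:np.ravel([proj(n,T(p,L))-px for n,L,px,_ in obs]),[.548,-.11,-.1],loss='soft_l1',x_scale=.01)
print('tray',r.x,np.degrees(r.x[2])); print([(o[0],o[3],np.round(v,1)) for o,v in zip(obs,r.fun.reshape(-1,2))])
for n in('top','side'):
    m=gatepx(cv2.imread(f'pics/{n}0.png')); q=proj(n,r.x*[1,1,0]); 
    _,_,st,ce=cv2.connectedComponentsWithStats(m); print(n,'gate seen',[(s[4],np.round(c,1)) for s,c in zip(st[1:],ce[1:]) if np.hypot(*(c-q))<40 and s[4]>5],'pred',proj(n,T(r.x,(0,.015,.0285))))
for ms in ({'top':masks['top']},masks):
    x,f,a=fitbox(ms,[.608,.143,-.5]); print('carton',x,np.degrees(x[2]),f,a)
E
```

```text
top [334.6, 301.9] 0.74 784 blue 0.0
top [190.3, 280.3] 0.69 788 blue 0.0
side [217.3, 286.3] 0.91 1125 blue 0.0
side [282.3, 193.6] 0.77 601 blue 0.24
side [196.7, 197.1] 0.72 598 blue 0.0
side [349.7, 379.4] 0.27 2961 blue 0.0
tray [ 0.54588602 -0.11177027 -0.11458491] -6.565232018841886
[('top', 'infeed', array([ 0.3, -0.2])), ('top', 'bay', array([ 0.4, -0.6])), ('top', 'hood_edge', array([-1.1, -2.5])), ('top', 'tray', array([-0.9, -2.2])), ('side', 'infeed', array([-4.9,  0.2])), ('side', 'bay', array([0.7, 6.4])), ('side', 'hood_edge', array([-0.7,  2. ])), ('side', 'tray', array([-2. ,  0.6]))]
top gate seen [(np.int32(29), array([330.1, 211.2]))] pred [328.27771271 212.4167924 ]
side gate seen [(np.int32(24), array([303.8, 248.1]))] pred [302.50548911 252.66412218]Traceback (most recent call last):
  File "<stdin>", line 17, in <module>
KeyError: 'top'
```

```bash
python3 - <<'E'
from h import *
C={'fl':(.13,.04,.068),'fr':(.13,-.04,.068),'bl':(.24,.04,.068),'br':(.24,-.04,.068),'Bl':(-.105,.07,.006),'Br':(-.105,-.052,.006),'g':(0,.016,.0285)}
M={'top':dict(fl=(324,159),fr=(355,161.5),bl=(327.5,117.5),br=(358.5,120),Bl=(301,252.5),Br=(347.5,257),g=(330.1,211.2)),
'side':dict(fl=(347.5,222),fr=(359.5,246.8),bl=(385.8,213.8),br=(400.8,231.4),Br=(272.5,289.5),g=(303.8,248.1))}
for cams in(('top',),('side',),('top','side')):
    obs=[(n,C[k],px,k) for n in cams for k,px in M[n].items()]
    r=least_squares(lambda p:np.ravel([proj(n,T(p,L))-px for n,L,px,_ in obs]),[.548,-.11,-.1],loss='soft_l1',x_scale=.01)
    print(cams,r.x,np.degrees(r.x[2])); print([(o[0],o[3],np.round(v,1)) for o,v in zip(obs,r.fun.reshape(-1,2))])
masks={}
for i in range(4):
  for n in('top','side'):
    if n in masks: continue
    im=ctrl.snapshot(n); h=cv2.cvtColor(im,cv2.COLOR_BGR2HSV)
    for d in ctrl.cut_out(n,'carton')+ctrl.cut_out(n,'carton_red'):
        px=d['pixels']; q=h[px]
        if ((q[:,0]>105)&(q[:,0]<128)&(q[:,1]>150)).mean()>.1 and px.sum()<1200: masks[n]=px.astype(np.float32);break
print(masks.keys())
for ms in [{n:m} for n,m in masks.items()]+[masks]:
    x,f,a=fitbox(ms,[.608,.143,-.5]); print('carton',list(ms),x,np.degrees(x[2]),f,a)
E
```

```text
('top',) [ 0.54526362 -0.1089471  -0.08089612] -4.635006507638867
[('top', 'fl', array([-0.3, -1.4])), ('top', 'fr', array([ 0.7, -0.4])), ('top', 'bl', array([-0.1, -1. ])), ('top', 'br', array([ 0.2, -0. ])), ('top', 'Bl', array([-0.2,  0.3])), ('top', 'Br', array([1.3, 1. ])), ('top', 'g', array([-3.4,  1.6]))]
('side',) [ 0.5492465  -0.1100472  -0.08367083] -4.793985397020249
[('side', 'fl', array([-0., -0.])), ('side', 'fr', array([ 3.7, -4.3])), ('side', 'bl', array([-0.8, -0.9])), ('side', 'br', array([1.6, 0.8])), ('side', 'Br', array([-0.7, -0.3])), ('side', 'g', array([-0.7,  3.5]))]
('top', 'side') [ 0.54663579 -0.10935446 -0.08203748] -4.7004016092126655
[('top', 'fl', array([-0.1, -1.9])), ('top', 'fr', array([ 0.9, -0.9])), ('top', 'bl', array([ 0.2, -1.5])), ('top', 'br', array([ 0.5, -0.5])), ('top', 'Bl', array([-0.1, -0.3])), ('top', 'Br', array([1.4, 0.5])), ('top', 'g', array([-3.2,  1. ])), ('side', 'fl', array([-1.1,  0. ])), ('side', 'fr', array([ 2.6, -4.3])), ('side', 'bl', array([-1.9, -0.9])), ('side', 'br', array([0.5, 0.8])), ('side', 'Br', array([-1.8, -
[... 1317 characters left out ...]
ile "h.py", line 22, in <genexpr>
    f=lambda p:sum(np.abs(boxmask(n,p,z0)-m).sum() for n,m in masks.items())
                          ~~~~~~~^^^^^^^^
  File "h.py", line 18, in boxmask
    pts=np.array([proj(n,T(p,(sx*.036,sy*.027,z0+z))) for sx in(-1,1) for sy in(-1,1) for z in(0,.048)])
                  ~~~~^^^^^^^^^^^^^^^^^^^^^^^^^^^^^^^
  File "h.py", line 10, in proj
    fx,fy,cx,cy,R,t=cal(n); c=R@np.array(X)+t; return np.array([fx*c[0]/c[2]+cx,fy*c[1]/c[2]+cy])
                    ~~~^^^
  File "h.py", line 5, in cal
    c=ctrl.get_calibration(n); return c['fx'],c['fy'],c['cx'],c['cy'],np.array(c['R']),np.array(c['t']).ravel()
ValueError: time passes only in moves, steps and waits
```

```bash
cat >> h.py <<'E'
import functools
cal=functools.lru_cache(cal)
def to(pos,yaw):
    "tool-frame shift and turn to: pointing down, finger-perpendicular axis (lane direction) at yaw deg"
    o=ctrl.get_obs(); R0=Ro.from_euler('xyz',o['orientation'],degrees=True); c=[]
    for s in(0,180):
        a=np.radians(yaw+s); y=np.array([-np.sin(a),np.cos(a),0]); x=np.array([0,0,-1.]); 
        c.append((R0.inv()*Ro.from_matrix(np.c_[x,y,np.cross(x,y)])).as_rotvec(degrees=True))
    w=min(c,key=np.linalg.norm); return np.round(R0.inv().apply(np.array(pos)-o['tool_pos']),4),np.round(w,2)
TR=np.array([.5465,-.110,np.radians(-5.3)])
E
python3 - <<'E'
from h import *
print(to([.608,.139,.2256],-29.3),to([.608,.139,.12],-29.3),ctrl.get_obs()['clock'],Ro.from_euler('xyz',ctrl.get_obs()['orientation'],degrees=True).as_matrix().round(3))
E
```

```text
(array([ 0.001 ,  0.2923, -0.4925]), array([ 4.33,  0.  , -0.  ])) (array([ 0.1066,  0.2923, -0.4925]), array([ 4.33,  0.  , -0.  ])) 1.7 [[-0.    -0.422 -0.907]
 [-0.    -0.907  0.422]
 [-1.     0.     0.   ]]
```

>>> drive_tool(plan=[[[0,0.05,-0.08],[0,0,0],1],[[0,0.1,-0.16],[2,0,0],1],[[0,0.1462,-0.2463],[4.3,0,0],1],[[0,0.2923,-0.4925],[4.3,0,0],1],[[0,0.2923,-0.4925],[4.3,0,0],1],[[0,0.2923,-0.4925],[4.3,0,0],1],[[0,0.2923,-0.4925],[4.3,0,0],1],[[0,0.2923,-0.4925],[4.3,0,0],1],[[0,0.2923,-0.4925],[4.3,0,0],1],[[0,0.2923,-0.4925],[4.3,0,0],1],[[0,0.2923,-0.4925],[4.3,0,0],1],[[0,0.2923,-0.4925],[4.3,0,0],1],[[0,0.2923,-0.4925],[4.3,0,0],1],[[0,0.2923,-0.4925],[4.3,0,0],1],[[0.04,0.2923,-0.4925],[4.3,0,0],1],[[0.08,0.2923,-0.4925],[4.3,0,0],1],[[0.12,0.2923,-0.4925],[4.3,0,0],1],[[0.12,0.2923,-0.4925],[4.3,0,0],1],[[0.12,0.2923,-0.4925],[4.3,0,0],1]])

```text
clock: 3.28
tool_pos: [0.6071, 0.1382, 0.1054]
orientation: [64.4, 89.7, -144.9]
force: [1.0, -0.2, 1.0]
opening: 0.0873
```

```bash
python3 - <<'E'
from h import *
print(to([.608,.139,.022],-29.3))
im=ctrl.snapshot('side'); cv2.imwrite('pics/c.png',cv2.resize(im[110:310,180:447],(800,600),interpolation=3))
E
```

```text
(array([ 0.0833, -0.0015, -0.0006]), array([ 0.04,  0.11, -0.24]))
```

View pics/c.png

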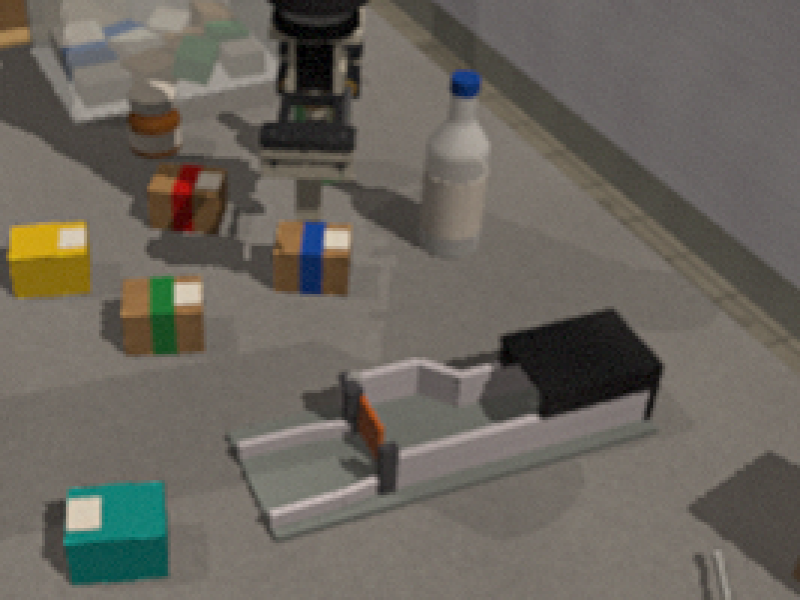

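The gripper hangs directly above the blue-banded carton (crop 312,255), and the finger at (308,195) lines up with it. Next I descend and grip.

>>> drive_tool(plan=[[[0.03,-0.001,0],[0,0,0],1],[[0.055,-0.001,0],[0,0,0],1],[[0.075,-0.001,0],[0,0,0],1],[[0.083,-0.001,0],[0,0,0],1],[[0.083,-0.001,0],[0,0,0],1],[[0.083,-0.001,0],[0,0,0],0.5],[[0.083,-0.001,0],[0,0,0],0.4],[[0.083,-0.001,0],[0,0,0],0.3],[[0.083,-0.001,0],[0,0,0],0.3],[[0.083,-0.001,0],[0,0,0],0.3],[[0.083,-0.001,0],[0,0,0],0.3],[[0.083,-0.001,0],[0,0,0],0.3],[[0.083,-0.001,0],[0,0,0],0.3]])

```text
clock: 4.42
tool_pos: [0.6092, 0.1396, 0.0254]
orientation: [135.7, 89.9, -73.5]
force: [-3.9, -2.4, 6.7]
opening: 0.0535
```

>>> drive_tool(plan=[[[-0.03,0,0],[0,0,0],0.3],[[-0.06,0,0],[0,0,0],0.3],[[-0.09,0,0],[0,0,0],0.3],[[-0.09,0,0],[0,0,0],0.3],[[-0.09,0,0],[0,0,0],0.3]])

```text
clock: 4.83
tool_pos: [0.6099, 0.1403, 0.1168]
orientation: [-135.8, 89.8, 14.9]
force: [-0.3, -0.1, -4.4]
opening: 0.054
```

```bash
python3 - <<'E'
from h import *
o=ctrl.get_obs(); print(o['clock'],o['tool_pos'],o['force'],o['opening'])
q=T(TR,(-.058,0,.03)); print(q,to([q[0],q[1],o['tool_pos'][2]],-5.3))
E
```

```text
4.8333 [0.6099133  0.14034003 0.11679002] [-0.31265518 -0.11877825 -4.40776011] 0.054009105290638064
[ 0.48874797 -0.10464251  0.03      ] (array([-0.0006,  0.273 , -0.0139]), array([-23.93,  -0.16,   0.1 ]))
```

>>> drive_tool(plan=[[[0,0.03,-0.001],[0,0,0],0.3],[[0,0.065,-0.003],[-5,0,0],0.3],[[0,0.1,-0.005],[-10,0,0],0.3],[[0,0.135,-0.007],[-15,0,0],0.3],[[0,0.17,-0.009],[-20,0,0],0.3],[[0,0.205,-0.0105],[-24,0,0],0.3],[[0,0.24,-0.012],[-24,0,0],0.3],[[0,0.265,-0.014],[-24,0,0],0.3],[[0,0.273,-0.014],[-24,0,0],0.3],[[0,0.273,-0.014],[-24,0,0],0.3],[[0,0.273,-0.014],[-24,0,0],0.3]])

```text
clock: 5.75
tool_pos: [0.488, -0.105, 0.1152]
orientation: [-141.7, 89.9, 32.9]
force: [-0.0, -0.7, -4.5]
opening: 0.0538
```

```bash
python3 - <<'E'
from h import *
o=ctrl.get_obs(); print(o['clock'],o['tool_pos'],o['force'],o['opening'])
q=T(TR,(-.058,0,.033)); print(q,to(q,-5.3))
a=ctrl.snapshot('top'); b=ctrl.snapshot('side')
cv2.imwrite('pics/d.png',np.hstack([cv2.resize(a[100:300,260:393],(400,600),interpolation=3),cv2.resize(b[170:320,240:340],(400,600),interpolation=3)]))
E
```

```text
5.75 [ 0.48804773 -0.10499981  0.11515533] [-0.00556326 -0.72682993 -4.45469832] 0.05379610356610389
[ 0.48874797 -0.10464251  0.033     ] (array([ 0.0822, -0.0003, -0.0006]), array([-0.02, -0.07,  0.06]))
```

View pics/d.png

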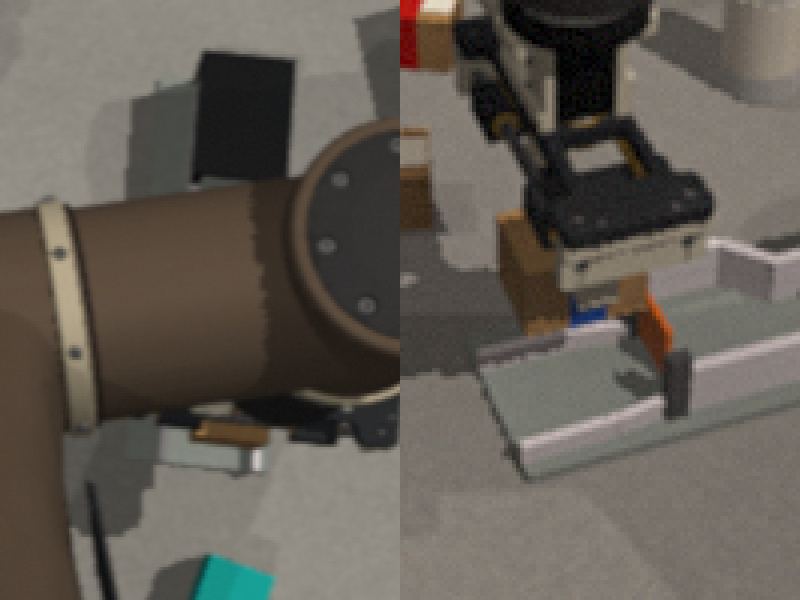

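The carton hangs level over the infeed (top: rear edge at (230,432), parallel to the base front edge at (210,462)). Now I lower it.

>>> drive_tool(plan=[[[0.03,0,0],[0,0,0],0.3],[[0.055,0,0],[0,0,0],0.3],[[0.07,0,0],[0,0,0],0.3],[[0.078,0,-0.0005],[0,0,0],0.3],[[0.081,0,-0.0005],[0,0,0],0.3],[[0.083,0,-0.0005],[0,0,0],0.3],[[0.083,0,-0.0005],[0,0,0],0.3]])

```text
clock: 6.43
tool_pos: [0.4903, -0.1038, 0.0329]
orientation: [-158.9, 89.8, 16.0]
force: [-0.1, 0.0, -3.2]
opening: 0.0536
```

>>> drive_tool(plan=[[[0.001,0,0],[0,0,0],0.3],[[0.002,0,0],[0,0,0],0.3],[[0.002,0,0],[0,0,0],0.3]])

```text
clock: 6.68
tool_pos: [0.4909, -0.1037, 0.0315]
orientation: [-161.4, 89.7, 13.5]
force: [0.5, 0.3, -2.9]
opening: 0.0542
```

```bash
python3 - <<'E'
from h import *
o=ctrl.get_obs(); print(o['clock'],o['tool_pos'],o['force'],o['moment'],o['opening'])
b=ctrl.snapshot('side')
cv2.imwrite('pics/e.png',cv2.resize(b[190:310,230:390],(800,600),interpolation=3))
E
```

```text
6.6833 [ 0.49093751 -0.10365417  0.03149849] [ 0.48442006  0.26634919 -2.93715512] [ 0.07393902 -0.05385247 -0.06678109] 0.054230893130007105
```

View pics/e.png

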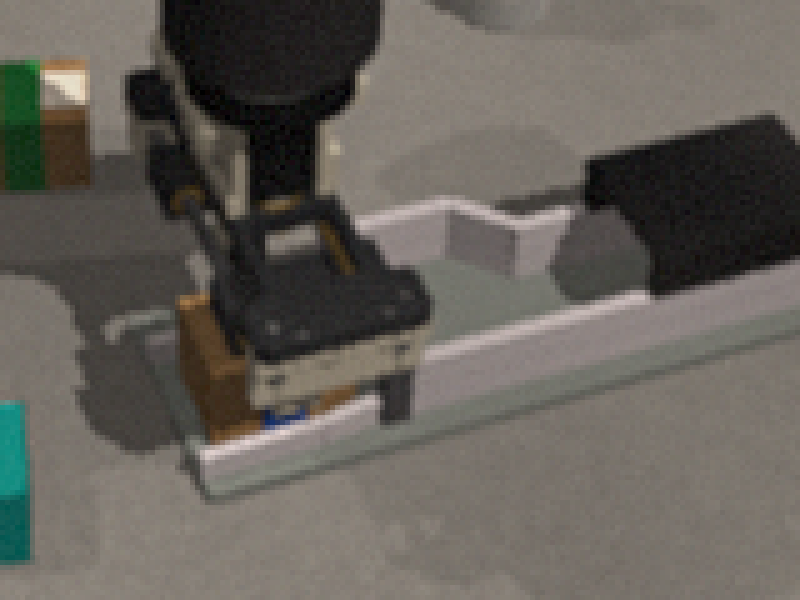

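The carton sits between the guides, with its bottom-front at about (215,435), just above the floor. I lower it the last millimetres and release.

>>> drive_tool(plan=[[[0.001,0,0],[0,0,0],0.3],[[0.0025,0,0],[0,0,0],0.3],[[0.003,0,0],[0,0,0],0.3]])

```text
clock: 6.98
tool_pos: [0.4912, -0.1036, 0.0311]
orientation: [-167.6, 89.7, 7.3]
force: [-13.9, 6.6, 36.7]
opening: 0.0538
```

Contact: the carton is on the floor. I back up a little, then open and rise.

>>> drive_tool(plan=[[[-0.0005,0,0],[0,0,0],0.3],[[-0.0005,0,0],[0,0,0],0.7],[[-0.0005,0,0],[0,0,0],0.9],[[-0.0005,0,0],[0,0,0],0.9],[[-0.0005,0,0],[0,0,0],0.9],[[-0.02,0,0],[0,0,0],0.9],[[-0.05,0,0],[0,0,0],0.9],[[-0.085,0,0],[0,0,0],0.9],[[-0.085,0,0],[0,0,0],0.5],[[-0.085,0,0],[0,0,0],0]])

```text
clock: 7.82
tool_pos: [0.4923, -0.1035, 0.1179]
orientation: [-167.2, 89.4, 7.7]
force: [-0.1, 0.7, -0.8]
opening: 0.0705
```

```bash
python3 - <<'E'
from h import *
o=ctrl.get_obs(); print(o['clock'],o['tool_pos'],o['force'],o['opening'])
q=T(TR,(-.118,0,.115)); print(q,to(q,-5.3))
q=T(TR,(-.118,0,.02)); print(q,to(q,-5.3))
E
```

```text
7.8167 [ 0.4922626  -0.10353025  0.11791904] [-0.05599788  0.70290371 -0.78937838] 0.07045004270322247
[ 0.42900449 -0.09910027  0.115     ] (array([0.0023, 0.0012, 0.0634]), array([ 0.2 , -0.56,  0.13]))
[ 0.42900449 -0.09910027  0.02      ] (array([0.0973, 0.0014, 0.0643]), array([ 0.2 , -0.56,  0.13]))
```

>>> drive_tool(plan=[[[0.002,0.001,0.03],[0,-0.5,0],0],[[0.002,0.001,0.055],[0,-0.5,0],0],[[0.002,0.001,0.064],[0,-0.5,0],0],[[0.002,0.001,0.064],[0,-0.5,0],0],[[0.002,0.001,0.064],[0,-0.5,0],0],[[0.002,0.001,0.064],[0,-0.5,0],0]])

```text
clock: 8.32
tool_pos: [0.4292, -0.0988, 0.1151]
orientation: [-118.6, 89.9, 56.4]
force: [-0.3, 0.7, 0.3]
opening: 0.0309
```

```bash
python3 - <<'E'
from h import *
o=ctrl.get_obs(); print(o['clock'],o['tool_pos'],o['force'],o['opening'])
for z in (.1,.022): 
  q=T(TR,(-.118,0,z)); print(q,to(q,-5.3))
a=ctrl.snapshot('top'); b=ctrl.snapshot('side')
cv2.imwrite('pics/f.png',np.hstack([cv2.resize(a[150:300,290:390],(400,600),interpolation=3),cv2.resize(b[200:320,240:320],(400,600),interpolation=3)]))
E
```

```text
8.3167 [ 0.42923735 -0.09879278  0.11510572] [-0.25909438  0.65761141  0.26034684] 0.03092078315448759
[ 0.42900449 -0.09910027  0.1       ] (array([0.0151, 0.0004, 0.0002]), array([ 0.22, -0.06,  0.11]))
[ 0.42900449 -0.09910027  0.022     ] (array([0.0931, 0.0005, 0.0003]), array([ 0.22, -0.06,  0.11]))
```

View pics/f.png

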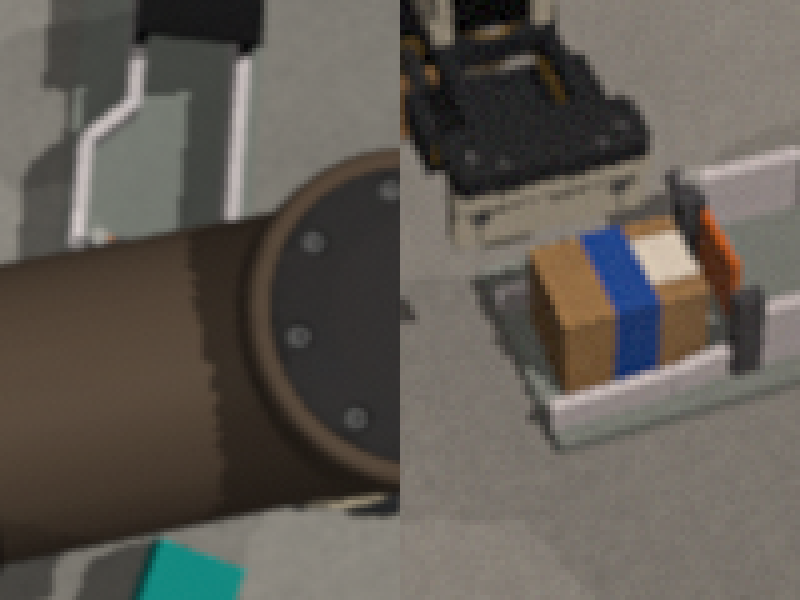

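The carton sits straight in the open front, with the gate shut beyond it at (720,250) and clear lane floor behind it. I lower the shut fingers behind it.

>>> drive_tool(plan=[[[0,0,0],[0,0,0],0],[[0,0,0],[0,0,0],0],[[0,0,0],[0,0,0],0],[[0,0,0],[0,0,0],0],[[0.03,0,0],[0.2,0,0],0],[[0.06,0,0],[0.2,0,0],0],[[0.085,0,0],[0.2,0,0],0],[[0.093,0,0],[0.2,0,0],0],[[0.093,0,0],[0.2,0,0],0],[[0.093,0,0],[0.2,0,0],0]])

```text
clock: 9.25
tool_pos: [0.4296, -0.0987, 0.0224]
orientation: [-95.6, 89.9, 79.2]
force: [0.9, 0.5, 0.8]
opening: 0.0008
```

```bash
python3 - <<'E'
from h import *
o=ctrl.get_obs(); print(o['clock'],o['tool_pos'],o['force'],o['opening'])
for x in (-.1,0,.05): 
  q=T(TR,(x,0,.022)); print(q,to(q,-5.3))
E
```

```text
9.25 [ 0.42962618 -0.09867822  0.02241937] [0.8538898  0.47746273 0.81851424] 0.000764611029182061
[ 0.44692753 -0.10076294  0.022     ] (array([ 0.0004,  0.0005, -0.0174]), array([ 0.02, -0.01,  0.09]))
[ 0.5465 -0.11    0.022 ] (array([ 0.0004,  0.0005, -0.1174]), array([ 0.02, -0.01,  0.09]))
[ 0.59628623 -0.11461853  0.022     ] (array([ 0.0004,  0.0005, -0.1674]), array([ 0.02, -0.01,  0.09]))
```

>>> drive_tool(plan=[[[0,0,-0.003],[0,0,0],0],[[0,0,-0.006],[0,0,0],0],[[0,0,-0.009],[0,0,0],0],[[0,0,-0.012],[0,0,0],0],[[0,0,-0.015],[0,0,0],0],[[0,0,-0.018],[0,0,0],0],[[0,0,-0.021],[0,0,0],0],[[0,0,-0.024],[0,0,0],0],[[0,0,-0.027],[0,0,0],0],[[0,0,-0.03],[0,0,0],0],[[0,0,-0.033],[0,0,0],0],[[0,0,-0.036],[0,0,0],0],[[0,0,-0.039],[0,0,0],0],[[0,0,-0.042],[0,0,0],0],[[0,0,-0.045],[0,0,0],0],[[0,0,-0.048],[0,0,0],0],[[0,0,-0.051],[0,0,0],0],[[0,0,-0.054],[0,0,0],0],[[0,0,-0.057],[0,0,0],0],[[0,0,-0.06],[0,0,0],0]])

```text
clock: 10.92
tool_pos: [0.488, -0.1045, 0.0222]
orientation: [-19.7, 89.8, 155.0]
force: [-6.3, -0.2, 5.0]
opening: 0.0005
```

```bash
python3 - <<'E'
from h import *
o=ctrl.get_obs(); print(o['clock'],o['tool_pos'],o['force'],o['moment'],o['opening'])
q=T(TR,(0,0,.022)); print(q,to(q,-5.3))
b=ctrl.snapshot('side')
cv2.imwrite('pics/g.png',cv2.resize(b[190:310,240:400],(800,600),interpolation=3))
E
```

```text
10.9167 [ 0.48801192 -0.10454331  0.02215995] [-6.25720328 -0.24198817  5.01100217] [-0.11743074  2.26777409 -0.00536207] 0.0005219059590319927
[ 0.5465 -0.11    0.022 ] (array([ 0.    ,  0.    , -0.0587]), array([-0.  ,  0.15,  0.05]))
```

View pics/g.png

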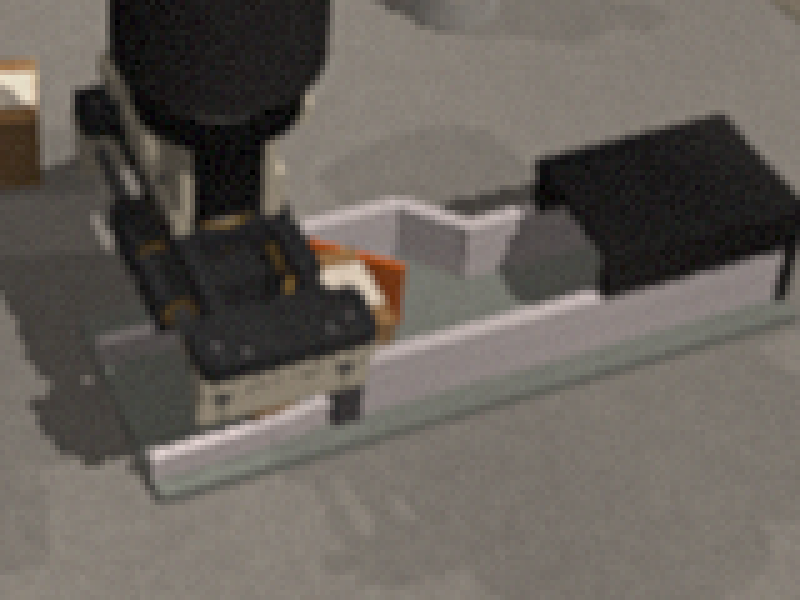

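The gate is open and rubbing on the carton, which has gone between the posts (crop 350,290). I keep pushing.

>>> drive_tool(plan=[[[0,0,-0.003],[0,0,0],0],[[0,0,-0.006],[0,0,0],0],[[0,0,-0.009],[0,0,0],0],[[0,0,-0.012],[0,0,0],0],[[0,0,-0.015],[0,0,0],0],[[0,0,-0.018],[0,0,0],0],[[0,0,-0.021],[0,0,0],0],[[0,0,-0.024],[0,0,0],0],[[0,0,-0.027],[0,0,0],0],[[0,0,-0.03],[0,0,0],0],[[0,0,-0.033],[0,0,0],0],[[0,0,-0.036],[0,0,0],0],[[0,0,-0.039],[0,0,0],0],[[0,0,-0.042],[0,0,0],0],[[0,0,-0.045],[0,0,0],0],[[0,0,-0.048],[0,0,0],0],[[0,0,-0.051],[0,0,0],0],[[0,0,-0.054],[0,0,0],0],[[0,0,-0.057],[0,0,0],0],[[0,0,-0.06],[0,0,0],0]])

```text
clock: 12.63
tool_pos: [0.549, -0.1101, 0.0221]
orientation: [-29.6, 89.9, 145.1]
force: [-1.8, -0.2, -0.3]
opening: 0.0003
```

```bash
python3 - <<'E'
from h import *
o=ctrl.get_obs(); print(o['clock'],o['tool_pos'],o['force'],o['moment'],o['opening'])
for x in(0,.06):q=T(TR,(x,0,.022)); print(q,to(q,-5.3))
E
```

```text
12.6333 [ 0.5490004  -0.11010213  0.02214355] [-1.75387109 -0.22486303 -0.34779282] [-0.44965421  0.85347205 -0.09694298] 0.00028838182134859535
[ 0.5465 -0.11    0.022 ] (array([0.0001, 0.0001, 0.0025]), array([0.01, 0.09, 0.05]))
[ 0.60624348 -0.11554224  0.022     ] (array([ 0.    ,  0.0001, -0.0575]), array([0.01, 0.09, 0.05]))
```

>>> drive_tool(plan=[[[0,0,-0.003],[0,0,0],0],[[0,0,-0.006],[0,0,0],0],[[0,0,-0.009],[0,0,0],0],[[0,0,-0.012],[0,0,0],0],[[0,0,-0.015],[0,0,0],0],[[0,0,-0.018],[0,0,0],0],[[0,0,-0.021],[0,0,0],0],[[0,0,-0.024],[0,0,0],0],[[0,0,-0.027],[0,0,0],0],[[0,0,-0.03],[0,0,0],0],[[0,0,-0.033],[0,0,0],0],[[0,0,-0.036],[0,0,0],0],[[0,0,-0.039],[0,0,0],0],[[0,0,-0.042],[0,0,0],0],[[0,0,-0.045],[0,0,0],0],[[0,0,-0.048],[0,0,0],0],[[0,0,-0.051],[0,0,0],0],[[0,0,-0.053],[0,0,0],0],[[0,0,-0.055],[0,0,0],0],[[0,0,-0.055],[0,0,0],0]])

```text
clock: 14.3
tool_pos: [0.6044, -0.1152, 0.022]
orientation: [-44.1, 89.9, 130.6]
force: [-2.5, 0.6, 0.8]
opening: 0.0003
```

>>> drive_tool(plan=[[[0,0,-0.001],[0,0,0],0],[[0,0,-0.002],[0,0,0],0],[[0,0,-0.003],[0,0,0],0],[[0,0,-0.004],[0,0,0],0]])

```text
clock: 14.63
tool_pos: [0.6088, -0.1154, 0.0219]
orientation: [-71.6, 89.9, 103.1]
force: [-1.6, -0.1, -0.9]
opening: 0.0007
```

>>> drive_tool(plan=[[[0,0,-0.001],[0,0,0],0],[[0,0,-0.002],[0,0,0],0],[[0,0,-0.003],[0,0,0],0],[[0,0,-0.004],[0,0,0],0]])

```text
clock: 14.97
tool_pos: [0.6129, -0.1158, 0.0219]
orientation: [-75.1, 89.9, 99.7]
force: [-2.9, 0.9, 0.5]
opening: 0.0007
```

>>> drive_tool(plan=[[[0,0,-0.001],[0,0,0],0],[[0,0,-0.002],[0,0,0],0],[[0,0,-0.003],[0,0,0],0]])

```text
clock: 15.22
tool_pos: [0.6161, -0.116, 0.0219]
orientation: [-77.9, 89.9, 96.8]
force: [-1.6, 0.8, 0.1]
opening: 0.0004
```

>>> drive_tool(plan=[[[0,0,-0.001],[0,0,0],0],[[0,0,-0.002],[0,0,0],0],[[0,0,-0.003],[0,0,0],0]])

```text
clock: 15.47
tool_pos: [0.6191, -0.1163, 0.0219]
orientation: [-77.3, 89.9, 97.4]
force: [-1.8, 0.4, 0.3]
opening: 0.0006
```

>>> drive_tool(plan=[[[0,0,-0.001],[0,0,0],0],[[0,0,-0.002],[0,0,0],0],[[0,0,-0.003],[0,0,0],0]])

```text
clock: 15.72
tool_pos: [0.6222, -0.1166, 0.0219]
orientation: [-77.1, 89.9, 97.6]
force: [-3.0, 1.8, 0.5]
opening: 0.0006
```

>>> drive_tool(plan=[[[0,0,-0.001],[0,0,0],0],[[0,0,-0.002],[0,0,0],0],[[0,0,-0.003],[0,0,0],0]])

```text
clock: 15.97
tool_pos: [0.6253, -0.1169, 0.0219]
orientation: [-76.2, 89.9, 98.5]
force: [-2.4, 1.6, 0.2]
opening: 0.0002
```

>>> drive_tool(plan=[[[0,0,-0.001],[0,0,0],0],[[0,0,-0.002],[0,0,0],0],[[0,0,-0.003],[0,0,0],0]])

```text
clock: 16.22
tool_pos: [0.6284, -0.1171, 0.0219]
orientation: [-74.4, 89.9, 100.3]
force: [-2.4, 0.5, 1.2]
opening: 0.0001
```

>>> drive_tool(plan=[[[0,0,-0.001],[0,0,0],0],[[0,0,-0.002],[0,0,0],0],[[0,0,-0.003],[0,0,0],0]])

```text
clock: 16.47
tool_pos: [0.6315, -0.1174, 0.0219]
orientation: [-74.7, 89.9, 100.0]
force: [-2.5, 0.4, -0.4]
opening: 0.0005
```

>>> drive_tool(plan=[[[0,0,-0.001],[0,0,0],0],[[0,0,-0.002],[0,0,0],0],[[0,0,-0.003],[0,0,0],0]])

```text
clock: 16.72
tool_pos: [0.6346, -0.1177, 0.0219]
orientation: [-75.2, 89.9, 99.5]
force: [-2.2, 0.4, 0.6]
opening: 0.0005
```

>>> drive_tool(plan=[[[0,0,-0.001],[0,0,0],0],[[0,0,-0.002],[0,0,0],0],[[0,0,-0.003],[0,0,0],0]])

```text
clock: 16.97
tool_pos: [0.6375, -0.118, 0.0219]
orientation: [-58.9, 89.9, 115.8]
force: [-3.8, 1.7, 2.9]
opening: 0.0004
```

>>> drive_tool(plan=[[[0,0,-0.001],[0,0,0],0],[[0,0,-0.002],[0,0,0],0]])

```text
clock: 17.13
tool_pos: [0.6388, -0.1183, 0.0219]
orientation: [-26.8, 89.9, 147.9]
force: [-6.8, 1.1, 3.9]
opening: 0.0003
```

>>> drive_tool(plan=[[[0,0,-0.001],[0,0,0],0],[[0,0,-0.002],[0,0,0],0]])

```text
clock: 17.3
tool_pos: [0.6396, -0.1185, 0.0219]
orientation: [-11.2, 89.8, 163.5]
force: [-7.9, 1.2, 5.8]
opening: 0.0006
```

>>> drive_tool(plan=[[[0,0,-0.001],[0,0,0],0],[[0,0,-0.002],[0,0,0],0],[[0,0,-0.002],[0,0,0],0],[[0,0,-0.002],[0,0,0],0]])

```text
clock: 17.63
tool_pos: [0.6402, -0.1187, 0.0219]
orientation: [-4.9, 89.6, 169.8]
force: [-8.0, 1.1, 5.2]
opening: 0.0006
```

Buffer felt: about 5.7 N above sliding and 4–5 mm of travel, inside the firm range. I ease off slowly.

>>> drive_tool(plan=[[[0,0,-0.0012],[0,0,0],0],[[0,0,-0.001],[0,0,0],0],[[0,0,-0.0008],[0,0,0],0],[[0,0,-0.0006],[0,0,0],0],[[0,0,-0.0004],[0,0,0],0],[[0,0,-0.0002],[0,0,0],0],[[0,0,0],[0,0,0],0],[[0,0,0.0002],[0,0,0],0],[[0,0,0.0004],[0,0,0],0],[[0,0,0.0006],[0,0,0],0],[[0,0,0.0008],[0,0,0],0],[[0,0,0.001],[0,0,0],0],[[0,0,0.0012],[0,0,0],0],[[0,0,0.0014],[0,0,0],0],[[0,0,0.0016],[0,0,0],0],[[0,0,0.0018],[0,0,0],0],[[0,0,0.002],[0,0,0],0],[[0,0,0.0022],[0,0,0],0],[[0,0,0.0024],[0,0,0],0],[[0,0,0.0026],[0,0,0],0]])

```text
clock: 19.3
tool_pos: [0.6377, -0.1185, 0.022]
orientation: [-5.3, 89.6, 169.4]
force: [0.3, -0.5, 0.2]
opening: 0.0003
```

>>> drive_tool(plan=[[[0,0,0.0002],[0,0,0],0],[[0,0,0.0004],[0,0,0],0],[[0,0,0.0006],[0,0,0],0],[[0,0,0.0008],[0,0,0],0],[[0,0,0.001],[0,0,0],0],[[0,0,0.0012],[0,0,0],0],[[0,0,0.0014],[0,0,0],0],[[0,0,0.0016],[0,0,0],0],[[0,0,0.0018],[0,0,0],0],[[0,0,0.002],[0,0,0],0],[[0,0,0.0022],[0,0,0],0],[[0,0,0.0024],[0,0,0],0],[[0,0,0.0026],[0,0,0],0],[[0,0,0.0028],[0,0,0],0],[[0,0,0.003],[0,0,0],0]])

```text
clock: 20.55
tool_pos: [0.6346, -0.1182, 0.022]
orientation: [-5.1, 89.6, 169.6]
force: [-0.1, -0.1, 0.1]
opening: 0.0006
```

>>> drive_tool(plan=[[[-0.01,0,0.0005],[0,0,0],0],[[-0.03,0,0.0005],[0,0,0],0],[[-0.06,0,0.0005],[0,0,0],0],[[-0.1,0,0.0005],[0,0,0],0],[[-0.14,0,0.0005],[0,0,0],0],[[-0.18,0,0.0005],[0,0,0],0],[[-0.2,0,0.0005],[0,0,0],0],[[-0.2,0,0.04],[0,0,0],0],[[-0.2,0,0.08],[0,0,0],0],[[-0.2,0,0.12],[0,0,0],0],[[-0.2,0.0,0.16],[0,0,0],0],[[-0.2,0.0,0.2],[0,0,0],0],[[-0.2,0.0,0.2],[0,0,0],0],[[-0.2,0.0,0.2],[0,0,0],0]])

```text
clock: 21.72
tool_pos: [0.4353, -0.0999, 0.2251]
orientation: [-26.1, 89.8, 148.6]
force: [0.0, -0.2, 1.1]
opening: 0.0004
```

```bash
python3 - <<'E'
from h import *
o=ctrl.get_obs(); print(o['clock'],o['tool_pos'],o['force'])
a=ctrl.snapshot('top'); b=ctrl.snapshot('side')
cv2.imwrite('pics/i.png',np.hstack([cv2.resize(a[100:280,270:390],(400,600),interpolation=3),cv2.resize(b[200:305,290:360],(400,600),interpolation=3)]))
E
```

```text
21.7167 [ 0.43531755 -0.09994272  0.22507986] [ 0.03635548 -0.15798196  1.05244811]
```

View pics/i.png

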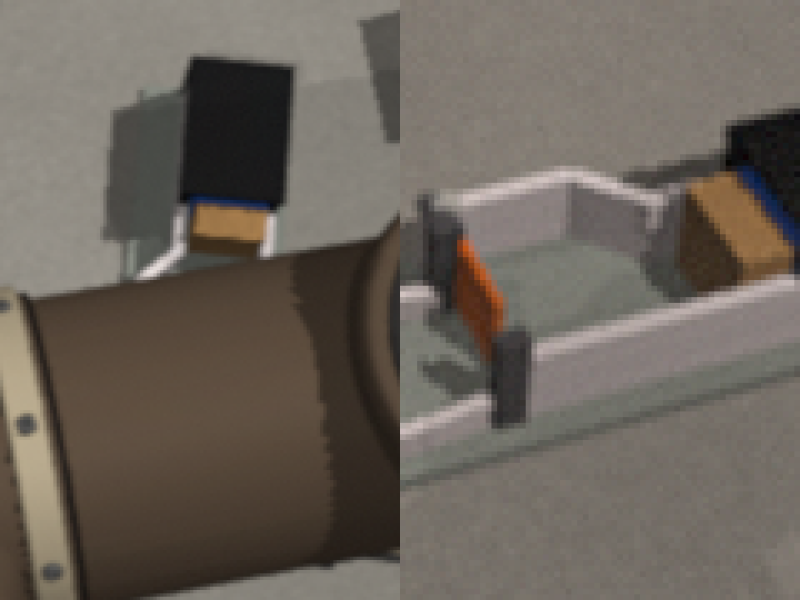

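The gate is shut at (475,290), and the carton lies straight with its blue band just under the hood edge. The robot is clear, so I hand in the job.

```bash
python3 -c "
from plant import ctrl
print(ctrl.close_job(), ctrl.get_obs()['clock'])"
```

```text
the job is handed in; nothing more can be done
the job is handed in; nothing more can be done
```

The blue-banded carton is loaded, and I handed the job in at about 22 s of the 69 s allowed.

- **Placing:** I set it straight in the open front of the magazine, then pushed it through the gate with shut fingers. The set-down peaked at about 37 N at the wrist, which is below the limit but harder than I meant.
- **Pressing home:** The buffer met the carton with its rear face roughly 100–105 mm beyond the gate. At rest I read about 8 N against 2–3 N of sliding. That puts the pad in by about 4–6 mm, by force and by position, short of its hard end.
- **Easing off:** I eased off at about 2.4 mm/s until the force read zero, then lifted straight out.
- **Last checks:** In the last pictures the gate is shut, the carton lies straight with its front under the hood, and the robot is clear of everything.
- **Not confirmed:** The carton still leaning on the buffer cannot be seen under the hood. I infer it from the slow release and the unchanged look of the carton. I did not recheck every bystander at the end; nothing was touched on the paths flown.
- **Disagreement:** The first two fits of the magazine's yaw differed by about 2°. I used the value between them, and the fit in the lane was good.

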